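# Clip a slide carrier into the spring-arm holder

### The arm

A 7-joint arm with a two-finger parallel gripper is mounted at the origin on a cart in front of the work surface, level with it; the furniture and walls round the work are solid. World frame = base frame: x ahead of the robot, y to its left, z up, the work surface at z = 0. Lengths are in m, angles in rad, forces in N, time in s.
With the tool pointing down it reaches from about 0.425 to 1.025 m from the base axis. Payload 9.4 kg.
Tool frame: the origin (TCP) lies at the very end of the fingers, on their centre line; the grasp point (between the pads) lies 19 mm behind it; z points along the fingers, y is the line along which they close (so a half turn about z gives the same grasp; the last joint's range is limited). The gripper opens to 85 mm and grips with 20 to 120 N. Pads are 22 mm wide; open, the fingers measure 114 mm over their backs; the gripper's body (76 mm by 85 mm) begins 54 mm behind the grasp point. The pads swing forward as they close: fully open they stand 13 mm farther back than shut.
Start: joints at [-1.273, 0.599, -0.003, 1.599, 0.002, 0.943, -0.08], TCP at [0.265, 0.675, 0.231] pointing down, gripper open.
Joint ranges: [-2.57, 2.57], [-0.35, 1.97], [-1.29, 1.29], [0.11, 2.56], [-1.05, 4.19], [0.11, 1.86], [-2.63, 2.63]. Speed limits (rad/s): [2.22, 2.22, 3.01, 3.01, 3.14, 3.14, 3.14].

### API

Orientations are given as a rotation vector (axis times angle).
In Python, from cell import bot gives the robot as it stands.
- The arm moves only by the shell command python3 -m jog 'ROWS' [FORCE]. ROWS is JSON, a list of rows, each a list of 7 numbers: the turn, a rotation vector about the tool's x, y, z in rad, then the shift along the tool's x, y, z in m, then the opening in per cent of the stroke, from 0 (shut) to 100 (fully open). A call has 1 to 5 rows; each row shifts and turns the commanded pose from where the row before left it, along the tool's axes as they then stand; what a row does not reach is not made up. A row lasts 1/10 s, in which the tool goes at most 50 mm and 8.59 degrees, less where a joint would pass 70% of its speed; a pose out of reach is approached as far as the arm can. A call with a gripper value outside its range is refused whole. The fingers move at their own pace and stop on an object; FORCE is the grip in N (left out, the last holds). Time passes only in rows, so rows that do not move let the fingers close. It gives the time, the measured TCP pose, the force, the opening and the grip force at its end, in the units of the state.
- bot.observe(): the state, without advancing time (a new reading comes with each control period).
- bot.snapshot(name): name is "side" or "top"; returns a dict with "color" (480x640x3 uint8, red, green, blue), "fx", "fy", "cx", "cy" (pixels), "rvec" (rotation vector, rad) and "tvec" (3), from world to camera coordinates, as OpenCV has them. Camera axes: x right, y down, z forward; pixel columns grow to the right and rows downward; lengths in m; the calibration is good to about 2 mm. A picture is of the moment at which its call begins. There is no depth.
- bot.hand_in(): hands the job in; it is judged then, once.
The state is a dict: "time_s": time; "q": joint angles; "qd": joint speeds; "tau": joint torques, N m; "tool_pos": TCP position; "tool_rot": TCP orientation; "force": force on the tool from outside, world axes, zero at the start; "torque": the same for the moment, N m; "width": finger opening in m; "grip_force": force on a finger pad.
Only numpy, scipy, OpenCV 4.12 (cv2) and the standard library are available. Lean on these libraries where they do the work, as an engineer would, in place of code of your own. Each camera call takes 0.05 s, during which the arm holds its last target. There are 200 camera calls.

### The job

Draw the holder's curved sprung arm fully back until it stays open by itself, then take the slide carrier with the single round window from the sloping rack and lay it flat on the holder's seat, window up, with a long side flush against the fixed back edge and one end against the end stop. Then swing the arm back so that it springs onto the carrier and holds it there. Leave the other carrier and everything else where they are.

Things in the scene. Friction and masses are not known exactly. Their poses are not given: they have to be found in the camera images.
- holder: Slide holder, fixed: base plate 8 mm thick, x -63 to 35, y -108 to 62 mm. Origin on the worktop under the seat's centre. Seat: dark ridge 20 (x) x 70 (y) mm, top 28 mm up. Fixed back edge: face x = +15 mm of two lugs (|y| 30 to 43 mm, room for a finger between). End stop: face y = +43 mm of a lug 20 mm wide. Lugs reach 37 mm up. The carrier's long side goes along y; the arm is at the -y end.
- seat (a point): Where the carrier's centre (half-way up) lies when it is fully home on the holder: 34 mm above the worktop, at holder x = 0, y = 0; axes as the holder's.
- clip_pivot (a point): On the vertical axis about which the curved arm turns: at holder x = 5, y = -85, height 34 mm. Fixed to the holder.
- clip_pin (a point): The arm's upright round steel finger pin, 10 mm in diameter, top 80 mm above the worktop, 45 mm from the pivot axis; the free part stands from 38 mm up. This point is on its axis 64 mm above the worktop and moves with the arm.
- clip (a joint): Angle of the curved steel arm (bar 8 mm thick, 29 to 39 mm up; nose 58 mm from the pivot), growing counter-clockwise from above as it is drawn back: 0 closed on nothing, 0.25 pressing a seated carrier, 1.1 open at its stop, clear of the seat. A damped over-centre spring (0.2 N m, about 5 N at the pin) drives it shut below 0.68 and open above; let go there, it stays open.
- rack: White sloping rack, fixed, 130 mm wide (y), 100 mm deep, 82 mm high. Origin on the worktop under its middle. Its face rises by 35 degrees from its low side (-x) to its high side (+x), so its normal leans 35 degrees from vertical towards the rack's -x. Two ribs 16 mm wide and 16 mm high run up the face at y = +40 and -40 mm, with a stop at the low end; a carrier lies on each.
- round_carrier_center (a point): Centre (half-way up) of the carrier to load: grey block 86 x 30 x 12 mm, 60 g, with ONE ROUND window of 25 mm in the middle of its top. x = long axis, y = 30 mm width, z = out of its window side. At the start it lies on either rib of the rack, x up the slope, z leaning 35 degrees. Its sides overhang the rib, 16 mm above the rack's face.
- square_carrier_center (a point): Centre of the other carrier, the same block with TWO SQUARE windows, on the other rib of the rack; same axes. It stays in the rack.
- bottle_mid: Dropper bottle, 33 mm in diameter, 95 mm tall, standing between rack and holder; origin at its foot. Bystander.
- bottle_back: Dropper bottle, 33 mm in diameter, 95 mm tall, standing behind the arm's end of the holder; origin at its foot. Bystander.
- dish: Small glass dish, 55 mm across, 17 mm high, beside the rack; origin under its centre. Bystander.
- tweezers: Tweezers 118 x 11 x 10 mm lying in front of the holder; origin under the middle. Bystander.
- beaker: Small plastic beaker with a dropper in it, 46 x 62 mm, 92 mm high, behind the left of the work; origin under its centre. Bystander.
- research_microscope: Large microscope, fixed, always behind the middle and right of the work, so the tool must pass in front of it. Origin on the worktop under its stage; the flat black stage, 200 to 212 mm up, reaches about 0.1 m from the origin towards the robot, and the eyepieces stand higher, about 0.4 m up, over the left rear.
There are look-alikes about, which are no part of the job. Leave any yellow look-alike of the part that bears round_carrier_center alone.

How it is judged:
On the way, in this order (a step that is already met when the one before it is completed fails the run):
1. the arm is drawn back and stays open, the carrier still away from the holder (value of joint clip above 0.9 rad and distance between round_carrier_center and seat above 0.06 m), for 0.2 s.
2. with the arm open, the round-window carrier lies flat on the seat against the back edge and the end stop (value of joint clip above 0.8 rad and x of round_carrier_center in the frame of seat between -0.004 and 0.003 m and y of round_carrier_center in the frame of seat between -0.005 and 0.003 m and z of round_carrier_center in the frame of seat between -0.003 and 0.003 m), for 0.2 s.
At the end, for the whole second after the job is handed in: The round-window carrier lies flat on the seat, window up, its long side flush with the back edge (within 2.5 mm, 0.06 rad) and its end at the end stop (within 4 mm), and the arm has sprung onto it (arm angle 0.17 to 0.33 rad); the square-window carrier is still in its place (within 20 mm) (value of joint clip between 0.17 and 0.33 rad and x of round_carrier_center in the frame of seat between -0.0025 and 0.003 m and y of round_carrier_center in the frame of seat between -0.004 and 0.003 m and z of round_carrier_center in the frame of seat between -0.003 and 0.003 m and angle between the x axis of round_carrier_center and the y axis of seat, either way round below 0.06 rad and angle between round_carrier_center's own z axis and vertical below 0.06 rad and distance of square_carrier_center from where it was at the start of the episode below 0.02 m); the robot touches nothing.
It fails at once if the other carrier is taken out of its place (distance of square_carrier_center from where it was at the start of the episode above 0.02 m).
It fails at once if a bottle is displaced (distance of any of bottle_mid, bottle_back from where it was at the start of the episode above 0.03 m).
It fails at once if the dish, tweezers or beaker is displaced (distance of any of dish, tweezers, beaker from where it was at the start of the episode above 0.03 m).
It also fails if it takes over 67 s, if anything falls off the work surface, if the arm or the gripper's body presses on something with over 40 N, if the wrist force passes 120 N, or if a joint passes its speed limit or range.

## Working session

There is one attempt and no reset: what is moved stays moved. The work goes in short steps, Python scripts to look and compute and a shell command to move; the robot and the scene stay as the last step left them, time stands still between calls to the robot, and variables do not carry over. Pictures are saved under pics/ and viewed, at most 10 in all, crops included, and the job is handed in when it is done.

```bash
mkdir -p pics; ls
python3 - <<'E'
from cell import bot
import cv2,pickle
o=bot.observe(); print({k:o[k] for k in('time_s','tool_pos','tool_rot','width','force')})
d={}
for n in('side','top'):
    s=bot.snapshot(n); d[n]=s; cv2.imwrite(f'pics/{n}0.png',s['color'][:,:,::-1]); print(n,s['fx'],s['cx'],s['cy'],s['rvec'],s['tvec'])
pickle.dump(d,open('s0.pkl','wb'))
E
```

```text
pics
{'time_s': 0.0, 'tool_pos': array([0.26523448, 0.67419998, 0.23038188]), 'tool_rot': array([-5.85108164e-01, -3.08645643e+00,  2.56598744e-03]), 'width': 0.08501770135377376, 'force': array([ 0.11441014,  0.65844152, -0.05343953])}
side 451.55203467715273 318.10209879163295 238.50306930138444 [ 1.9962921  -1.63775731  0.56624761] [-0.15808459  0.49182315  0.54607931]
top 526.0449704662142 312.6243703027939 242.4810530426859 [ 2.05531908 -2.16949119  0.22662784] [0.01424457 0.59105441 0.99353512]
```

View pics/side0.png

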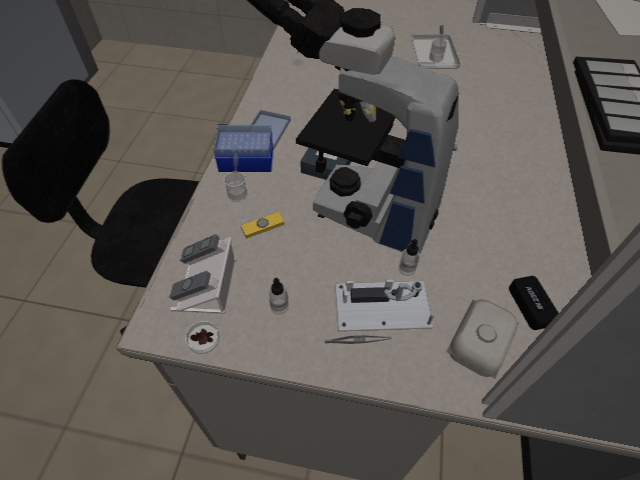

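View pics/top0.png

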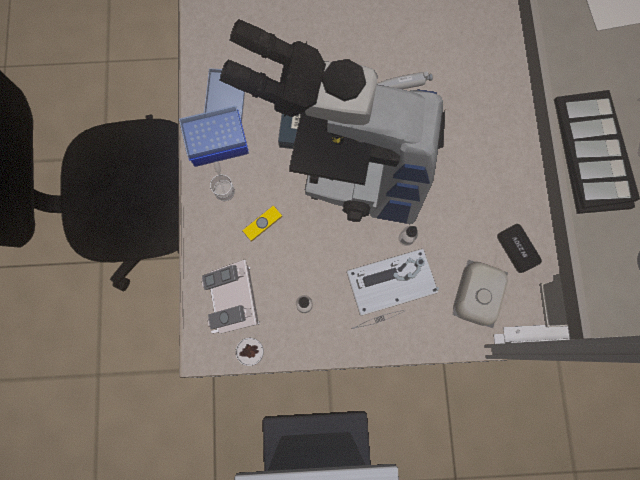

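The side view shows the rack at (205,275), with the holder at (383,305). In the top view the rack is at (232,297), the holder at (392,282), bottle_mid at (304,304), bottle_back at (409,234), and the yellow look-alike at (263,223). The two grey carriers are at top (222,277) and (228,317), so I'll enlarge both.

```bash
cat > h.py <<'E'
import numpy as np,cv2,pickle
from scipy.spatial.transform import Rotation as R
def K(s): return np.array([[s['fx'],0,s['cx']],[0,s['fy'],s['cy']],[0,0,1.]])
def ray(s,uv):
    M=cv2.Rodrigues(np.array(s['rvec'],float))[0]; t=np.array(s['tvec'])
    return -M.T@t, M.T@np.linalg.inv(K(s))@np.array([*uv,1.])
def plane(s,uv,z):
    c,d=ray(s,uv); return c+d*(z-c[2])/d[2]
def tri(a,ua,b,ub):
    c,d=ray(a,ua); e,f=ray(b,ub); A=np.stack([d,-f],1)
    k=np.linalg.lstsq(A,e-c,rcond=None)[0]; p,q=c+k[0]*d,e+k[1]*f
    return (p+q)/2,np.linalg.norm(p-q)
def proj(s,p): return cv2.projectPoints(np.array(p,float).reshape(-1,3),np.array(s['rvec'],float),np.array(s['tvec'],float),K(s),None)[0][:,0]
E
python3 - <<'E'
import cv2,pickle,numpy as np
d=pickle.load(open('s0.pkl','rb'))
def crop(n,u,v,w,h,W,H): return cv2.resize(d[n]['color'][v:v+h,u:u+w,::-1],(W,H),interpolation=cv2.INTER_CUBIC)
a=np.vstack([np.hstack([crop('top',195,250,75,56*75//75+34,400,480)[:300*1],]),])
T=np.hstack([crop('top',195,255,80,60*80//80*1,400,300)*1,crop('side',165,230,80,60,400,300)])
T=np.hstack([crop('top',192,255,100,75,400,300),crop('side',155,228,120,90,400,300)])
B=np.hstack([crop('top',340,243,100,75,400,300),crop('side',328,268,110,82,400,300)])
cv2.imwrite('pics/c1.png',np.vstack([T,B]))
E
```

```text
(no output)
```

View pics/c1.png

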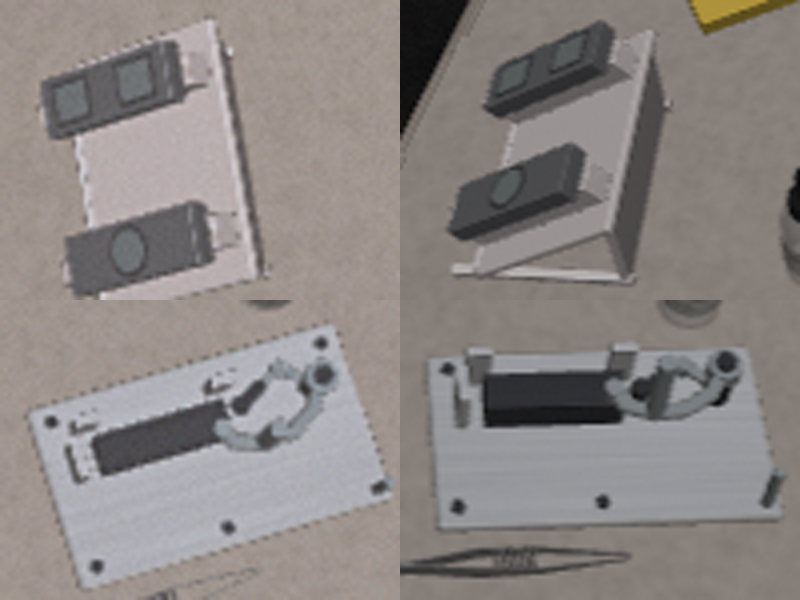

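The round carrier is the one nearer the robot: its window is at top (224,317) and side (187,284). The far grey one has two squares, and the yellow one by the beaker is the look-alike. The arm's pivot is at top (421,262), and the pin is at about top (406,272) and side (400,290).

Run:
```python
from h import *
d=pickle.load(open('s0.pkl','rb')); t,s=d['top'],d['side']
f=lambda c:(192+c[0]/4,255+c[1]/4)
g=lambda c:(155+(c[0]-400)*.3,228+c[1]*.3)
ft=lambda c:(340+c[0]/4,243+(c[1]-300)/4)
gs=lambda c:(328+(c[0]-400)*.275,268+(c[1]-300)*.275)
def P(n,a,b):
    p,e=tri(t,a,s,b); print(n,p.round(4),'gap',round(e,4)); return p
P('round win',f((128,250)),g((508,187)))
P('sq win lo',f((72,100)),g((514,76)))
P('sq win hi',f((135,80)),g((569,52)))
r1=P('rack hi far',f((213,20)),g((652,32)));r2=P('rack hi near',f((262,276)),g((609,236)))
C=[P('h%d'%i,ft(a),gs(b)) for i,(a,b) in enumerate([((30,410),(428,352)),((333,322),(745,348)),((393,490),(780,520)),((85,588),(438,528))])]
w=np.array([plane(t,ft(a),.008) for a in [(30,410),(333,322),(393,490),(85,588)]]); w2=np.array([plane(s,gs(b),.008) for b in [(428,352),(745,348),(780,520),(438,528)]])
L=np.array([[35,62],[35,-108],[-63,-108],[-63,62]])/1e3
for W in(w,w2,np.array(C),(w+w2)/2):
    W=W[:,:2]; A=W-W.mean(0);B=L-L.mean(0); th=np.arctan2((B[:,0]*A[:,1]-B[:,1]*A[:,0]).sum(),(B*A).sum()); Rm=np.array([[np.cos(th),-np.sin(th)],[np.sin(th),np.cos(th)]])
    o=W.mean(0)-Rm@L.mean(0); print('holder yaw',th.round(4),'o',o.round(4),'res',np.abs(A-B@Rm.T).max().round(4),'pivot',(o+Rm@[.005,-.085]).round(4))
P('pivot',ft((322,374)),gs((724,360)))
P('stop post',ft((384,487)),gs((780,470)))
P('pin top?',ft((272,360)),gs((666,365)))
P('bottle mid',(304,299),(278,284));P('bottle back',(411,231),(413,244))
```

```text
round win [0.4521 0.1624 0.0577] gap 0.0025
sq win lo [0.5293 0.1914 0.0448] gap 0.002
sq win hi [0.5336 0.1552 0.0713] gap 0.0022
rack hi far [0.5628 0.1179 0.062 ] gap 0.001
rack hi near [0.435  0.099  0.0583] gap 0.0014
h0 [ 0.5391 -0.0884  0.0068] gap 0.0012
h1 [ 0.5781 -0.2517  0.0014] gap 0.0001
h2 [ 0.4888 -0.2768 -0.0116] gap 0.0011
h3 [ 0.4457 -0.1105 -0.0011] gap 0.0002
holder yaw 0.2395 o [ 0.52   -0.1544] res 0.0028 pivot [ 0.5451 -0.2358]
holder yaw 0.2194 o [ 0.5166 -0.1553] res 0.0024 pivot [ 0.5399 -0.2372]
holder yaw 0.246 o [ 0.5209 -0.1561] res 0.0031 pivot [ 0.5465 -0.2374]
holder yaw 0.2295 o [ 0.5183 -0.1548] res 0.0019 pivot [ 0.5425 -0.2365]
pivot [ 0.5449 -0.2359  0.037 ] gap 0.0009
stop post [ 0.4854 -0.2628  0.0413] gap 0.0053
pin top? [ 0.5583 -0.2142  0.0045] gap 0.0055
bottle mid [0.4784 0.0047 0.0669] gap 0.0012
bottle back [ 0.5999 -0.2153  0.0815] gap 0.0045
```

Run:
```python
from h import *
d=pickle.load(open('s0.pkl','rb')); t,s=d['top'],d['side']
ft=lambda c:(340+c[0]/4,243+(c[1]-300)/4)
gs=lambda c:(328+(c[0]-400)*.275,268+(c[1]-300)*.275)
for a,b in [((270,435),(662,368)),((248,398),(662,368)),((272,360),(662,368)),((270,437),(657,412))]:
    p,e=tri(t,ft(a),s,gs(b));print(a,b,p.round(4),e.round(4),'from pivot',(p[:2]-[.544,-.2362]).round(4))
# predicted pin top/foot for holder dir angles
for ang in np.radians([60,75,90,105,120,135,150]):
    w=ang+.235; q=np.array([.544,-.2362])+.045*np.array([np.cos(w),np.sin(w)])
    T=proj(t,[[*q,.08],[*q,.038]]);S=proj(s,[[*q,.08],[*q,.038]])
    print(np.degrees(ang).round(),((T-[340,243])*4+[0,300]).round().tolist(),((S-[328,268])/.275+[400,300]).round().tolist())
```

```text
(270, 435) (662, 368) [ 0.5104 -0.2012  0.073 ] 0.0036 from pivot [-0.0336  0.035 ]
(248, 398) (662, 368) [ 0.5362 -0.2023  0.0319] 0.0094 from pivot [-0.0078  0.0339]
(272, 360) (662, 368) [ 0.5586 -0.2137  0.0012] 0.0078 from pivot [0.0146 0.0225]
(270, 437) (657, 412) [ 0.5153 -0.2076  0.0264] 0.0009 from pivot [-0.0287  0.0286]
60.0 [[251.0, 339.0], [237.0, 355.0]] [[652.0, 277.0], [639.0, 325.0]]
75.0 [[249.0, 363.0], [236.0, 377.0]] [[646.0, 296.0], [634.0, 343.0]]
90.0 [[254.0, 386.0], [240.0, 400.0]] [[646.0, 317.0], [634.0, 363.0]]
105.0 [[265.0, 408.0], [250.0, 421.0]] [[653.0, 337.0], [640.0, 384.0]]
120.0 [[280.0, 426.0], [266.0, 439.0]] [[666.0, 357.0], [653.0, 402.0]]
135.0 [[301.0, 441.0], [285.0, 452.0]] [[684.0, 373.0], [670.0, 419.0]]
150.0 [[324.0, 449.0], [307.0, 461.0]] [[707.0, 386.0], [692.0, 431.0]]
```

```bash
python3 -m jog '[[0,0,0,0,0,0,45],[0,0,0,0,0,-0.0,45]]' 40
```

```text
time_s: 0.3
tool_pos: [0.2654, 0.6745, 0.231]
tool_rot: [-0.585, -3.087, 0.001]
force: [-0.2, -0.1, 0.3]
width: 0.0592
grip_force: 0.0
```

```bash
for i in 1 2; do python3 -m jog '[[0,0,0,-0.0377,-0.0319,0,45],[0,0,0,-0.0377,-0.0319,0,45],[0,0,0,-0.0377,-0.0319,0,45],[0,0,0,-0.0377,-0.0319,0,45],[0,0,0,-0.0377,-0.0319,0,45]]'; done
python3 -m jog '[[0,0,0,-0.0193,-0.0454,0,45],[0,0,0,-0.0193,-0.0454,0,45],[0,0,0,-0.0193,-0.0454,0,45],[0,0,0,-0.0193,-0.0454,0,45],[0,0,0,-0.0193,-0.0454,0,45]]'
python3 -m jog '[[0,0,0,-0.0193,-0.0454,0,45],[0,0,0,-0.0193,-0.0454,0,45],[0,0,0,-0.0193,-0.0454,0,45],[0,0,0,-0.0193,-0.0454,0,45],[0,0,0,0,0,0,45]]'
```

```text
time_s: 0.8
tool_pos: [0.3831, 0.4554, 0.2314]
tool_rot: [0.585, 3.086, 0.0]
force: [1.3, -0.3, 0.4]
width: 0.0379
grip_force: 0.0
time_s: 1.3
tool_pos: [0.5002, 0.238, 0.2316]
tool_rot: [0.585, 3.086, 0.001]
force: [0.1, -0.8, -0.8]
width: 0.0385
grip_force: 0.0
time_s: 1.8
tool_pos: [0.506, -0.0087, 0.2315]
tool_rot: [0.585, 3.086, 0.0]
force: [1.3, 0.9, 0.7]
width: 0.0385
grip_force: 0.0
time_s: 2.3
tool_pos: [0.5106, -0.2118, 0.2316]
tool_rot: [0.6, 3.082, -0.005]
force: [-0.7, 0.1, 0.1]
width: 0.0386
grip_force: 0.0
```

```bash
python3 -m jog '[[0,0,0,0.001,0.0085,0.04,45],[0,0,0,0,0,0.045,45],[0,0,0,0,0,0.04,45],[0,0,0,0,0,0,45]]'
python3 - <<'E'
from cell import bot
from h import *
I=[]
for n in('side','top'):
    s=bot.snapshot(n); o=bot.observe(); p=o['tool_pos']; u=proj(s,[[*p]])[0]; print(n,u,p.round(4))
    a=s['color'][:,:,::-1]; x,y=int(u[0])-40,int(u[1])-50
    if n=='top': x,y=350,215
    else: x,y=345,225
    I.append(cv2.resize(a[y:y+120,x:x+80],(400,600),interpolation=cv2.INTER_CUBIC))
cv2.imwrite('pics/p1.png',np.hstack(I))
E
```

```text
time_s: 2.7
tool_pos: [0.5113, -0.1943, 0.1023]
tool_rot: [-0.583, -3.079, -0.001]
force: [0.5, -0.1, -0.0]
width: 0.0385
grip_force: 0.0
side [398.21544915 275.04446928] [ 0.5125 -0.195   0.1048]
top [408.38513674 272.45210848] [ 0.5137 -0.1955  0.1065]
```

View pics/p1.png

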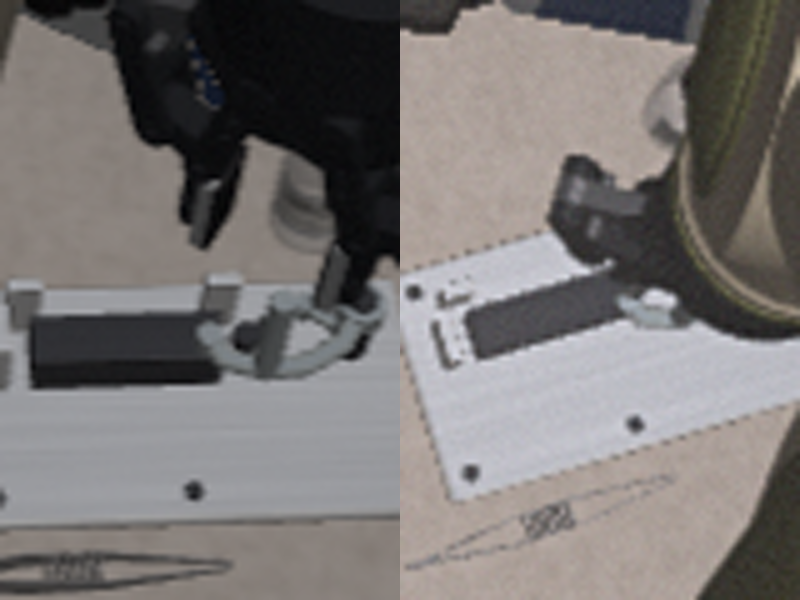

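The fingers are on either side of the pin. In the side view the pin stands from crop (275,318) down to (262,375), which is px (400,288.6) to (397.4,300). The far finger tip is at crop (205,245).

Run:
```python
from cell import bot
from h import *
d=pickle.load(open('s0.pkl','rb'));s=d['side']
print(plane(s,(400,287.6),.08),plane(s,(397.4,301),.038), plane(s,(400,286.7),.08))
o=bot.observe();print(o['tool_pos'],R.from_rotvec(o['tool_rot']).as_matrix().round(3))
```

```text
[ 0.50471205 -0.20232258  0.08      ] [ 0.50321019 -0.20423434  0.038     ] [ 0.50649095 -0.20217339  0.08      ]
[ 0.51366165 -0.19548533  0.10654561] [[-0.931  0.366 -0.001]
 [ 0.366  0.931  0.   ]
 [ 0.001 -0.    -1.   ]]
```

```bash
python3 -m jog '[[0,0,0,0.001,-0.010,0,45],[0,0,0,0,0,0.03,45],[0,0,0,0,0,0.03,45],[0,0,0,0,0,0,45],[0,0,0,0,0,0,0]]' 25
python3 -m jog '[[0,0,0,0,0,0,0],[0,0,0,0,0,0,0],[0,0,0,0,0,0,0]]' 25
python3 - <<'E'
from cell import bot
o=bot.observe();print(o['tool_pos'],o['width'],o['grip_force'],o['force'])
E
```

```text
time_s: 3.3
tool_pos: [0.5095, -0.2054, 0.0479]
tool_rot: [0.586, 3.085, -0.001]
force: [0.9, 0.7, -0.0]
width: 0.0249
grip_force: 0.0
time_s: 3.6
tool_pos: [0.5099, -0.2034, 0.0484]
tool_rot: [0.583, 3.085, 0.002]
force: [-0.6, 6.0, 3.4]
width: 0.0089
grip_force: 24.6
[ 0.50985804 -0.20335369  0.04835654] 0.008896527897984195 24.55075353384018 [-0.56903381  6.01198068  3.44680263]
```

```bash
python3 -m jog '[[0,0,0,0.0016,-0.0044,0,0],[0,0,0,0.0011,-0.0046,0,0],[0,0,0,0.0006,-0.0047,0,0],[0,0,0,0.0001,-0.0047,0,0],[0,0,0,-0.0004,-0.0047,0,0]]'
python3 -m jog '[[0,0,0,-0.0008,-0.0046,0,0],[0,0,0,-0.0013,-0.0045,0,0],[0,0,0,-0.0018,-0.0043,0,0],[0,0,0,-0.0022,-0.0041,0,0],[0,0,0,0,0,0,0]]'
python3 -m jog '[[0,0,0,0,0,0,0],[0,0,0,0,0,0,0]]'
```

```text
time_s: 4.1
tool_pos: [0.4973, -0.2226, 0.0482]
tool_rot: [-0.58, -3.086, -0.004]
force: [-5.6, 9.1, 7.4]
width: 0.0096
grip_force: 25.1
time_s: 4.6
tool_pos: [0.4978, -0.2451, 0.0481]
tool_rot: [0.586, 3.084, -0.002]
force: [-2.7, -1.3, 9.1]
width: 0.0085
grip_force: 25.5
time_s: 4.8
tool_pos: [0.4978, -0.2451, 0.0481]
tool_rot: [0.587, 3.083, -0.002]
force: [-2.5, -1.9, 10.8]
width: 0.0091
grip_force: 25.5
```

```bash
python3 -m jog '[[0,0,0,-0.0015,-0.003,0,0],[0,0,0,0,0,0,45],[0,0,0,0,0,0,45],[0,0,0,0,0,0,45],[0,0,0,0,0,0,45]]'
python3 -m jog '[[0,0,0,0,0,-0.03,45],[0,0,0,0,0,-0.04,45],[0,0,0,0,0,-0.04,45],[0,0,0,0,0,-0.04,60],[0,0,0,0,0,0,60]]'
```

```text
time_s: 5.3
tool_pos: [0.4976, -0.2469, 0.0464]
tool_rot: [0.585, 3.086, -0.0]
force: [0.7, -0.1, 0.2]
width: 0.0382
grip_force: 0.0
time_s: 5.8
tool_pos: [0.4996, -0.248, 0.2012]
tool_rot: [0.584, 3.079, -0.002]
force: [0.3, 0.2, -0.4]
width: 0.0512
grip_force: 0.0
```

```bash
python3 -m jog '[[0,0,0,0.0227,0.043,0,60],[0,0,0,0.0227,0.043,0,60],[0,0,0,0.0227,0.043,0,60],[0,0,0,0.0227,0.043,0,60],[0,0,0,0.0227,0.043,0,60]]' >/dev/null
python3 -m jog '[[0,0,0,0.0227,0.043,0,60],[0,0,0,0.0227,0.043,0,60],[0,0,0,0.0227,0.043,0,60],[0,0,0,0.0227,0.043,0,60],[0,0,0,0.0227,0.043,0,60]]'
python3 -m jog '[[0,0,0.133,0,0,0,60],[0,0,0.133,0,0,0,60],[0,0,0.133,0,0,0,60],[0,0,0.133,0,0,0,60]]'
python3 -m jog '[[0,0,0.133,0,0,0,60],[0,0,0.133,0,0,0,60],[0,0,0.133,0,0,0,60],[0,0,0.133,0,0,0,60],[0,0,0,0,0,0,60]]'
cat > pics.py <<'E'
from cell import bot
from h import *
E
python3 - <<'E'
from cell import bot
from h import *
I=[];d={}
for n,x,y in(('side',155,228),('top',192,250)):
    s=bot.snapshot(n); d[n]=s;a=s['color'][:,:,::-1]
    I.append(cv2.resize(a[y:y+100,x:x+100],(400,400),interpolation=cv2.INTER_CUBIC))
for n,x,y in(('side',328,268),('top',340,243)):
    I.append(cv2.resize(d[n]['color'][y:y+50,x:x+100,::-1],(400,200)))
cv2.imwrite('pics/p2.png',np.vstack([np.hstack(I[:2]),np.hstack(I[2:])]))
pickle.dump(d,open('s1.pkl','wb'))
o=bot.observe()
xr=np.array([.13,-.9915]); xr/=np.linalg.norm(xr)
u=np.array([*(xr*np.cos(np.radians(35))),np.sin(np.radians(35))]); n=np.array([*(-xr*np.sin(np.radians(35))),np.cos(np.radians(35))]); v=np.cross(n,u)
print('u',u,'n',n,'v',v)
M=R.from_rotvec(o['tool_rot']).as_matrix(); print(o['q'],o['tool_pos']);print(M.round(3))
y=-v if M[:,1]@v<0 else v; G=np.stack([np.cross(y,-n),y,-n],1)
print('turn',R.from_matrix(M.T@G).as_rotvec())
E
```

```text
time_s: 6.8
tool_pos: [0.4428, 0.2382, 0.1958]
tool_rot: [-0.585, -3.086, 0.001]
force: [1.0, 0.4, -0.3]
width: 0.0507
grip_force: 0.0
time_s: 7.2
tool_pos: [0.4432, 0.2363, 0.1957]
tool_rot: [-1.383, -2.821, 0.001]
force: [0.0, 0.4, 0.2]
width: 0.0514
grip_force: 0.0
time_s: 7.7
tool_pos: [0.4433, 0.2363, 0.1957]
tool_rot: [2.072, 2.361, -0.002]
force: [0.1, -0.4, -0.4]
width: 0.0512
grip_force: 0.0
u [ 0.10649124 -0.81220052  0.57357644] n [-0.07456597  0.56870893  0.81915204] v [9.91513757e-01 1.30001804e-01 1.38777878e-17]
[-0.84793028  0.4007182   0.33333994  2.15298662 -0.22076476  0.6200035
 -0.22225585] [0.44334671 0.23639411 0.19590191]
[[-0.136  0.991 -0.   ]
 [ 0.991  0.136 -0.001]
 [-0.001 -0.    -1.   ]]
turn [ 0.00142632 -0.61025333  0.00585872]
```

View pics/p2.png

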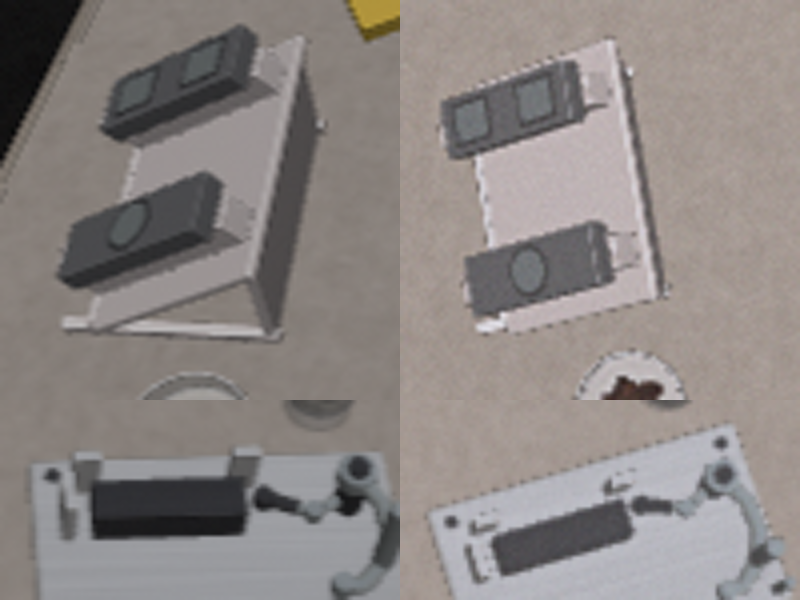

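The holder arm stands open with its nose towards the robot. The round window is at top (224,317.8) and side (187,284), same as before.

```bash
python3 -m jog '[[0,-0.122,0,0,0,0,60],[0,-0.122,0,0,0,0,60],[0,-0.122,0,0,0,0,60],[0,-0.122,0,0,0,0,60],[0,-0.122,0,0,0,0,60]]'
python3 -m jog '[[0,0,0.006,0,0,0,60],[0,0,0,0,0,0,60]]' >/dev/null
python3 - <<'E'
from cell import bot
from h import *
o=bot.observe(); M=R.from_rotvec(o['tool_rot']).as_matrix()
d=pickle.load(open('s1.pkl','rb'))
w,e=tri(d['top'],(224,317.75),d['side'],(187,284.25)); n=np.array([-.0746,.5687,.8192])
c=w-.006*n; print('win',w,e,'c',c,'tool',o['tool_pos'],o['q']); print(M.round(3))
for h in(.06,-.012): print(h,(M.T@(c+h*n-o['tool_pos'])).round(4))
E
```

```text
time_s: 8.3
tool_pos: [0.4439, 0.2369, 0.1966]
tool_rot: [1.726, 1.979, -0.548]
force: [-0.4, 0.5, -0.0]
width: 0.0512
grip_force: 0.0
win [0.45143737 0.16251187 0.05823087] 0.0020016531907936573 c [0.45188497 0.15909967 0.05331567] tool [0.44343484 0.23630033 0.19563528] [-1.29736428  0.64900835  0.63863127  2.01463432  0.16906816  0.93465755
 -0.69345289]
[[-0.105  0.992  0.075]
 [ 0.813  0.129 -0.567]
 [-0.572  0.002 -0.82 ]]
0.06 [ 0.0179 -0.0018  0.1011]
-0.012 [ 0.0177 -0.0018  0.1731]
```

```bash
python3 -m jog '[[0,0,0,0.018,-0.002,0.03,60],[0,0,0,0,0,0.035,60],[0,0,0,0,0,0.035,60],[0,0,0,0,0,0,60]]'
python3 -m jog '[[0,0,0,0,0,0.025,60],[0,0,0,0,0,0.025,60],[0,0,0,0,0,0.015,60],[0,0,0,0,0,0.01,60],[0,0,0,0,0,0,60]]'
python3 - <<'E'
from cell import bot
from h import *
I=[]
for n,x,y in(('side',155,200),('top',172,230)):
    s=bot.snapshot(n);I.append(cv2.resize(s['color'][y:y+120,x:x+80,::-1],(400,600),interpolation=cv2.INTER_CUBIC))
cv2.imwrite('pics/p3.png',np.hstack(I))
E
```

```text
time_s: 8.9
tool_pos: [0.4464, 0.1892, 0.1032]
tool_rot: [1.744, 1.97, -0.549]
force: [-0.4, 0.1, -0.4]
width: 0.0513
grip_force: 0.0
time_s: 9.4
tool_pos: [0.4533, 0.1505, 0.043]
tool_rot: [1.741, 1.972, -0.543]
force: [0.2, 0.2, 0.3]
width: 0.0516
grip_force: 0.0
```

View pics/p3.png

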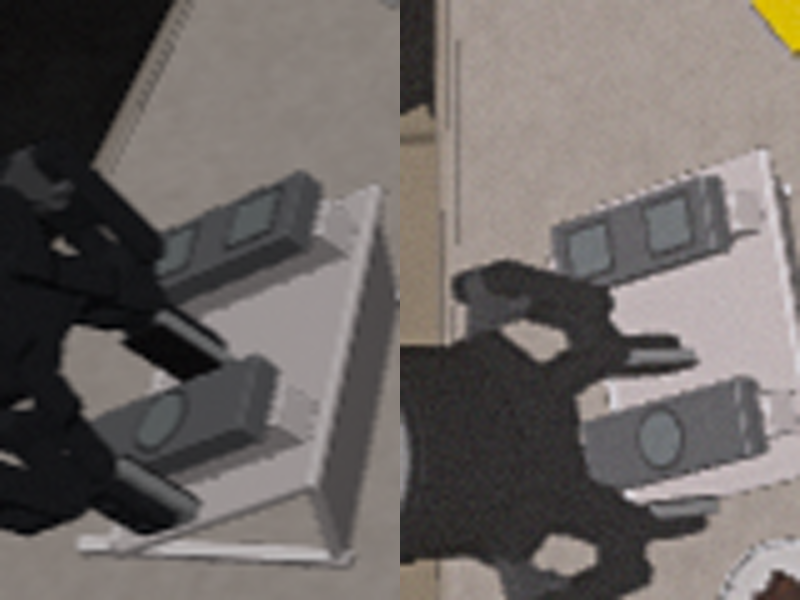

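The fingers straddle the round carrier at its window: top crop (660,437), pads at (665,355) and (685,505). I'll close them and lift.

```bash
python3 -m jog '[[0,0,0,0,0,0,20],[0,0,0,0,0,0,20],[0,0,0,0,0,0,20],[0,0,0,0,0,0,20],[0,0,0,0,0,0,20]]' 40
python3 -m jog '[[0,0,0,0,0,0,20],[0,0,0,0,0,-0.01,20],[0,0,0,0,0,-0.03,20],[0,0,0,0,0,-0.05,20],[0,0,0,0,0,-0.05,20]]'
python3 -m jog '[[0,0,0,0,0,0,20],[0,0,0,0,0,0,20]]'
```

```text
time_s: 10.0
tool_pos: [0.4533, 0.1521, 0.0432]
tool_rot: [1.738, 1.973, -0.542]
force: [-0.7, 2.8, 6.7]
width: 0.0293
grip_force: 39.2
time_s: 10.5
tool_pos: [0.4417, 0.2318, 0.1592]
tool_rot: [1.738, 1.972, -0.545]
force: [1.7, 0.0, -0.7]
width: 0.0293
grip_force: 40.0
time_s: 10.7
tool_pos: [0.4423, 0.2322, 0.1582]
tool_rot: [1.738, 1.975, -0.54]
force: [0.5, -0.4, -1.2]
width: 0.0289
grip_force: 40.1
```

```bash
python3 -m jog '[[0,0.122,0,0,0,-0.02,20],[0,0.122,0,0,0,-0.02,20],[0,0.122,0,0,0,0,20],[0,0.122,0,0,0,0,20],[0,0.122,0,0,0,0,20]]'
cat > turn.py <<'E'
from cell import bot
from h import *
import sys
yaw=.235; o=bot.observe(); M=R.from_rotvec(o['tool_rot']).as_matrix()
y=np.array([np.cos(yaw),np.sin(yaw),0]); z=np.array([0,0,-1.]); G=np.stack([np.cross(y,z),y,z],1)
t=np.array([float(a) for a in sys.argv[1:4]])
print('pos',o['tool_pos'].round(4),'turn',R.from_matrix(M.T@G).as_rotvec().round(4),'shift',(M.T@(t-o['tool_pos'])).round(4))
E
python3 turn.py 0.519 -0.155 0.2
```

```text
time_s: 11.2
tool_pos: [0.4391, 0.2506, 0.1911]
tool_rot: [2.077, 2.357, 0.007]
force: [-0.7, -0.3, -1.3]
width: 0.0295
grip_force: 40.0
pos [0.4391 0.2506 0.1911] turn [ 0.0037 -0.0028 -0.1085] shift [-0.4124  0.0282 -0.0101]
```

```bash
python3 -m jog '[[0,0,0,-0.0412,0.0028,-0.01,20],[0,0,0,-0.0412,0.0028,0,20],[0,0,0,-0.0412,0.0028,0,20],[0,0,0,-0.0412,0.0028,0,20],[0,0,0,-0.0412,0.0028,0,20]]' >/dev/null
python3 -m jog '[[0,0,0,-0.0412,0.0028,0,20],[0,0,0,-0.0412,0.0028,0,20],[0,0,0,-0.0412,0.0028,0,20],[0,0,0,-0.0412,0.0028,0,20],[0,0,0,-0.0412,0.0028,0,20]]'
python3 -m jog '[[0.0037,-0.0028,-0.0545,0,0,0,20],[0,0,-0.054,0,0,0.03,20],[0,0,0,0,0,0.04,20],[0,0,0,0,0,0,20],[0,0,0,0,0,0,20]]'
python3 turn.py 0.519 -0.155 0.09
python3 - <<'E'
from cell import bot
from h import *
I=[];d={}
for n,x,y in(('side',328,225),('top',330,215)):
    s=bot.snapshot(n);d[n]=s;I.append(cv2.resize(s['color'][y:y+120,x:x+80,::-1],(400,600),interpolation=cv2.INTER_CUBIC))
cv2.imwrite('pics/p4.png',np.hstack(I)); pickle.dump(d,open('s2.pkl','wb'))
E
```

```text
time_s: 12.2
tool_pos: [0.5181, -0.1558, 0.2001]
tool_rot: [-2.077, -2.356, -0.001]
force: [0.2, -0.1, 0.7]
width: 0.0292
grip_force: 40.0
time_s: 12.7
tool_pos: [0.5182, -0.1543, 0.1308]
tool_rot: [-1.946, -2.465, 0.007]
force: [0.3, -0.0, -1.5]
width: 0.0293
grip_force: 40.0
pos [ 0.5182 -0.1543  0.1308] turn [-0.0042  0.0016 -0.0008] shift [-0.0008  0.0008  0.0408]
```

View pics/p4.png

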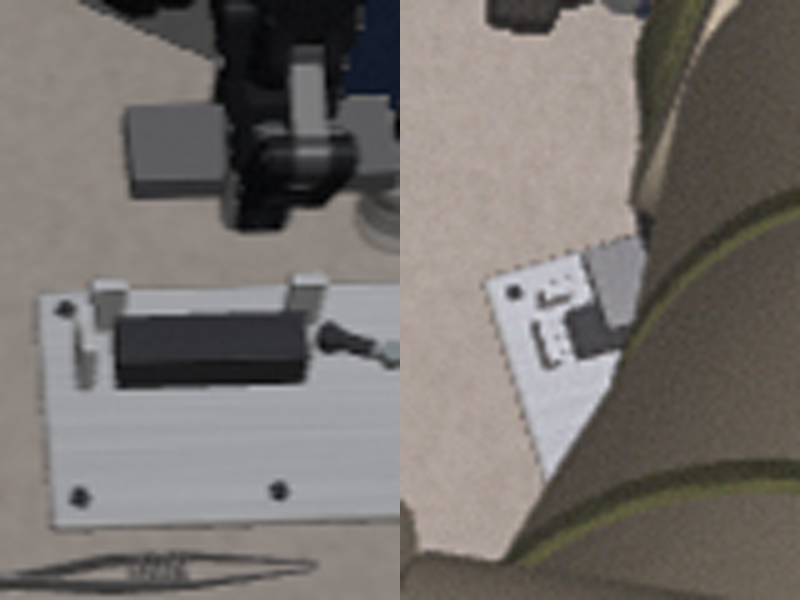

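The carrier is held level above the seat. Its left end is at side px (354,261) near and (353.6,246) far, and at top px (371,281) and (366.6,266). I'll measure where it sits relative to the ridge.

Run:
```python
from h import *
d=pickle.load(open('s2.pkl','rb'));d1=pickle.load(open('s1.pkl','rb'));t,s=d['top'],d['side']
tcp=np.array([.5182,-.1543,.1308]); yaw=.235; Rm=np.array([[np.cos(yaw),np.sin(yaw)],[-np.sin(yaw),np.cos(yaw)]])
for a,b in(((371,281),(354,261)),((366.6,266),(353.6,246.2))):
    p,e=tri(t,a,s,b); print('carrier end',p.round(4),e.round(4),'rel tcp holder axes',(Rm@(p-tcp)[:2]).round(4))
# ridge mask in top view, restricted by plate
for n,im,(x0,y0,x1,y1) in(('top',d1['top'],(357,262,402,300)),('side',d1['side'],(346,283,391,303))):
    g=cv2.cvtColor(im['color'],cv2.COLOR_RGB2GRAY)[y0:y1,x0:x1]; m=(g<85).astype(np.uint8)
    k,l,st,c=cv2.connectedComponentsWithStats(m); i=1+st[1:,4].argmax(); cc=cv2.findContours((l==i).astype(np.uint8),0,2)[0][0]
    r=cv2.minAreaRect(cc); print(n,st[i],c[i]+[x0,y0],r)
    if n=='top':
        B=cv2.boxPoints(r)+[x0,y0]; W=np.array([plane(im,q,.028) for q in B]); print(W.round(4),'mean',W.mean(0).round(4)); print('cent',plane(im,c[i]+[x0,y0],.028))
        e=[W[1]-W[0],W[2]-W[1]]; print([ (np.linalg.norm(q).round(4),np.degrees(np.arctan2(q[1],q[0])).round(1)) for q in e])
# side view: top-face corners of ridge (p4 crop) near-left, near-right, far-right, far-left
W=np.array([plane(s,(328+a/5,225+b/5),.028) for a,b in((115,352),(306,350),(304,314),(116,318))]); print('side ridge',W.round(4).tolist(),W.mean(0))
```

```text
carrier end [ 0.4961 -0.1195  0.147 ] 0.0016 rel tcp holder axes [-0.0133  0.039 ]
carrier end [ 0.5241 -0.1141  0.1478] 0.0028 rel tcp holder axes [0.0151 0.0378]
top [  6   6  35  19 324] [380.         277.07716049] ((23.023883819580078, 15.081209182739258), (9.53722095489502, 33.747093200683594), 73.61045837402344)
[[ 0.5201 -0.1159  0.028 ]
 [ 0.5361 -0.1837  0.028 ]
 [ 0.517  -0.1875  0.028 ]
 [ 0.5011 -0.12    0.028 ]] mean [ 0.5186 -0.1518  0.028 ]
cent [ 0.51854311 -0.15167001  0.028     ]
[(np.float64(0.0696), np.float64(-76.7)), (np.float64(0.0195), np.float64(-168.6))]
side [  4   3  40  17 558] [369.56630824 294.48924731] ((23.707534790039062, 11.103425025939941), (15.063746452331543, 39.084312438964844), 87.87889862060547)
side ridge [[0.5042, -0.1222, 0.028], [0.5187, -0.1896, 0.028], [0.5336, -0.1874, 0.028], [0.5184, -0.1204, 0.028]] [ 0.51874075 -0.15488127  0.028     ]
```

```bash
python3 -m jog '[[-0.004,0.0016,-0.003,0,-0.0024,0.03,20],[0,0,0,0,0,0.035,20],[0,0,0,0,0,0.025,20],[0,0,0,0,0,0,20]]'
python3 -m jog '[[0,0,0,0,0,0.004,20],[0,0,0,0,0,0.003,20],[0,0,0,0,0,0.002,20],[0,0,0,0,0,0,20],[0,0,0,0,0,0,20]]'
python3 turn.py 0.5186 -0.1535 0.025
```

```text
time_s: 13.2
tool_pos: [0.517, -0.1543, 0.0405]
tool_rot: [1.94, 2.469, 0.002]
force: [-0.4, -0.1, 0.0]
width: 0.0288
grip_force: 40.0
time_s: 13.7
tool_pos: [0.5179, -0.1546, 0.033]
tool_rot: [1.939, 2.467, 0.004]
force: [-0.3, -0.1, -1.0]
width: 0.0294
grip_force: 40.0
pos [ 0.5179 -0.1546  0.033 ] turn [0.0043 0.0016 0.0037] shift [0.0009 0.0009 0.008 ]
```

```bash
python3 -m jog '[[0,0,0,0,-0.0025,0.002,20],[0,0,0,0,0,0.002,20],[0,0,0,0,0,0.002,20],[0,0,0,0,0,0,20],[0,0,0,0,0,0,20]]'
python3 -m jog '[[0,0,0,0,0,0.0015,20],[0,0,0,0,0,0.001,20],[0,0,0,0,0,0,20],[0,0,0,0,0,0,20]]'
```

```text
time_s: 14.2
tool_pos: [0.5151, -0.1551, 0.0263]
tool_rot: [1.94, 2.468, 0.003]
force: [0.3, -0.2, -0.3]
width: 0.0293
grip_force: 40.0
time_s: 14.6
tool_pos: [0.5152, -0.1551, 0.0239]
tool_rot: [1.939, 2.468, 0.003]
force: [-0.4, -0.8, -2.0]
width: 0.0292
grip_force: 40.0
```

```bash
python3 -m jog '[[0,0,0,0,0,0.001,20],[0,0,0,0,0,0.001,20],[0,0,0,0,0,0,20],[0,0,0,0,0,0,20]]'
python3 -m jog '[[0,0,0,0,0,0.001,20],[0,0,0,0,0,0.001,20],[0,0,0,0,0,0,20],[0,0,0,0,0,0,20]]'
```

```text
time_s: 15.0
tool_pos: [0.5152, -0.1551, 0.0219]
tool_rot: [1.939, 2.468, 0.003]
force: [0.1, -0.3, -1.3]
width: 0.0291
grip_force: 40.0
time_s: 15.4
tool_pos: [0.5152, -0.1551, 0.0199]
tool_rot: [1.939, 2.468, 0.003]
force: [0.5, 0.8, -0.7]
width: 0.0294
grip_force: 40.0
```

```bash
python3 -m jog '[[0,0,0,0,0,0.001,20],[0,0,0,0,0,0,20],[0,0,0,0,0,0,20]]'
python3 -m jog '[[0,0,0,0,0,0.001,20],[0,0,0,0,0,0,20],[0,0,0,0,0,0,20]]'
python3 -m jog '[[0,0,0,0,0,0.001,20],[0,0,0,0,0,0,20],[0,0,0,0,0,0,20]]'
```

```text
time_s: 15.7
tool_pos: [0.5152, -0.1551, 0.0189]
tool_rot: [1.939, 2.468, 0.003]
force: [-0.1, -0.3, -0.8]
width: 0.029
grip_force: 40.0
time_s: 16.0
tool_pos: [0.5153, -0.1552, 0.018]
tool_rot: [1.939, 2.467, 0.003]
force: [0.2, 0.6, 0.1]
width: 0.0291
grip_force: 40.2
time_s: 16.3
tool_pos: [0.5153, -0.1552, 0.0178]
tool_rot: [1.939, 2.467, 0.004]
force: [-1.9, 0.9, 12.5]
width: 0.0288
grip_force: 41.6
```

```bash
python3 -m jog '[[0,0,0,0,0.001,-0.0006,20],[0,0,0,0,0.001,0,20],[0,0,0,0,0,0,20]]'
python3 -m jog '[[0,0,0,0,0.001,0,20],[0,0,0,0,0.001,0,20],[0,0,0,0,0,0,20]]'
python3 -m jog '[[0,0,0,0,0.001,0,20],[0,0,0,0,0,0,20],[0,0,0,0,0,0,20]]'
```

```text
time_s: 16.6
tool_pos: [0.5165, -0.1548, 0.0178]
tool_rot: [1.94, 2.468, 0.002]
force: [-3.2, -0.7, 8.8]
width: 0.0292
grip_force: 41.2
time_s: 16.9
tool_pos: [0.5165, -0.1548, 0.0178]
tool_rot: [-1.943, -2.469, 0.0]
force: [-8.4, -2.2, 12.7]
width: 0.0292
grip_force: 41.6
time_s: 17.2
tool_pos: [0.5171, -0.1546, 0.0178]
tool_rot: [-1.943, -2.468, 0.001]
force: [-9.5, -3.1, 13.7]
width: 0.0289
grip_force: 41.7
```

```bash
python3 -m jog '[[0,0,0,0,0,-0.0008,20],[0,0,0,0,0,0,20],[0,0,0,0,0,0,20]]'
python3 -m jog '[[0,0,0,0,0.001,0,20],[0,0,0,0,0,0,20],[0,0,0,0,0,0,20]]'
python3 turn.py 0.5186 -0.1535 0.018
```

```text
time_s: 17.5
tool_pos: [0.5192, -0.1542, 0.0181]
tool_rot: [1.941, 2.468, 0.002]
force: [-5.0, -2.4, 1.8]
width: 0.0293
grip_force: 40.4
time_s: 17.8
tool_pos: [0.5193, -0.1541, 0.0181]
tool_rot: [1.943, 2.468, 0.0]
force: [-6.2, -2.6, 2.7]
width: 0.0291
grip_force: 40.5
pos [ 0.5193 -0.1541  0.0181] turn [0.0008 0.0005 0.0022] shift [ 0.0008 -0.0005  0.0001]
```

```bash
python3 -m jog '[[0,0,0,0,0.001,-0.0003,20],[0,0,0,0,0,0,20],[0,0,0,0,0,0,20]]'
python3 -m jog '[[0,0,0,0.001,0,0,20],[0,0,0,0.001,0,0,20],[0,0,0,0.001,0,0,20],[0,0,0,0,0,0,20]]'
python3 -m jog '[[0,0,0,0.001,0,0,20],[0,0,0,0.001,0,0,20],[0,0,0,0.001,0,0,20],[0,0,0,0,0,0,20]]'
```

```text
time_s: 18.1
tool_pos: [0.5193, -0.1541, 0.0181]
tool_rot: [-1.943, -2.468, 0.001]
force: [-9.2, -3.8, 2.2]
width: 0.029
grip_force: 40.4
time_s: 18.5
tool_pos: [0.519, -0.1525, 0.0182]
tool_rot: [1.945, 2.465, -0.002]
force: [-7.4, -7.6, -0.3]
width: 0.0292
grip_force: 40.1
time_s: 18.9
tool_pos: [0.5187, -0.1506, 0.0182]
tool_rot: [1.945, 2.463, -0.003]
force: [-7.3, -12.1, -1.8]
width: 0.0291
grip_force: 40.0
```

```bash
python3 -m jog '[[0,0,0,0.001,0,0,20],[0,0,0,0.001,0,0,20],[0,0,0,0,0,0,20],[0,0,0,0,0,0,20]]'
python3 -m jog '[[0,0,0,0.001,0,0,20],[0,0,0,0.001,0,0,20],[0,0,0,0,0,0,20],[0,0,0,0,0,0,20]]'
```

```text
time_s: 19.3
tool_pos: [0.5187, -0.1506, 0.0182]
tool_rot: [1.945, 2.46, -0.004]
force: [-6.8, -17.6, -4.2]
width: 0.0292
grip_force: 39.9
time_s: 19.7
tool_pos: [0.5187, -0.1506, 0.0183]
tool_rot: [1.945, 2.457, -0.005]
force: [-5.3, -23.8, -6.0]
width: 0.029
grip_force: 40.0
```

```bash
python3 -m jog '[[0,0,0,-0.003,-0.001,0,20],[0,0,0,-0.0015,-0.0005,0.0005,20],[0,0,0,0,0,0,20]]'
python3 -m jog '[[0,0,0,0,0,0,45],[0,0,0,0,0,0,45],[0,0,0,0,0,0,45],[0,0,0,0,0,0,45]]'
python3 -m jog '[[0,0,0,0,0,-0.01,45],[0,0,0,0,0,-0.03,45],[0,0,0,0,0,-0.04,45],[0,0,0,0,0,-0.05,45],[0,0,0,0,0,-0.04,45]]'
python3 turn.py 0.4886 -0.2495 0.19
```

```text
time_s: 20.0
tool_pos: [0.5186, -0.1507, 0.0181]
tool_rot: [1.943, 2.464, 0.0]
force: [-4.5, -7.7, 1.8]
width: 0.029
grip_force: 41.1
time_s: 20.4
tool_pos: [0.5198, -0.1481, 0.0181]
tool_rot: [1.938, 2.468, 0.004]
force: [-0.2, -0.2, 0.2]
width: 0.0383
grip_force: 0.0
time_s: 20.9
tool_pos: [0.5185, -0.1484, 0.1912]
tool_rot: [1.939, 2.467, 0.004]
force: [0.3, 0.0, 0.1]
width: 0.0388
grip_force: 0.0
pos [ 0.5185 -0.1484  0.1912] turn [0.0047 0.0016 0.0035] shift [-0.0911 -0.053   0.0011]
```

```bash
python3 -m jog '[[0,0,0,0.045,0,0,45],[0,0,0,0.045,0,0,45],[0,0,0,0.045,0,0,45],[0,0,0,0.045,0,0,45],[0,0,0,0,0,0,45]]' >/dev/null
python3 - <<'E'
from cell import bot
from h import *
I=[];d={}
for n,x,y in(('side',328,268),('top',345,243)):
    s=bot.snapshot(n);d[n]=s;I.append(cv2.resize(s['color'][y:y+75,x:x+100,::-1],(400,300),interpolation=cv2.INTER_CUBIC))
cv2.imwrite('pics/p5.png',cv2.resize(np.hstack(I),(800,300))); pickle.dump(d,open('s3.pkl','wb'))
E
```

```text
(no output)
```

View pics/p5.png

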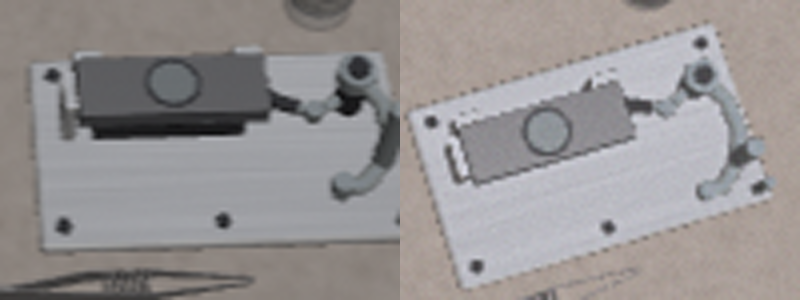

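The carrier lies flush to the two back lugs and against the end stop, window up. Its window is at side crop (174,82) and top crop (547,131). The arm is open with its pin at top crop (742,152).

```bash
python3 - <<'E'
from h import *
d=pickle.load(open('s3.pkl','rb')); p,e=tri(d['top'],(381.75,275.75),d['side'],(371.5,288.5)); print(p,e,'seat est .5186 -.1535, top .040')
print(plane(d['top'],(430.5,281),.08))
E
python3 turn.py 0.499 -0.249 0.19
```

```text
[ 0.52013633 -0.15533298  0.03668543] 0.0021937825571991276 seat est .5186 -.1535, top .040
[ 0.4984461  -0.24186977  0.08      ]
pos [0.4759 0.0276 0.1885] turn [0.0043 0.0011 0.0068] shift [-0.2741 -0.0438 -0.0013]
```

```bash
python3 -m jog '[[0,0,0,-0.045,-0.0073,0,45],[0,0,0,-0.046,-0.0073,0,45],[0,0,0,-0.046,-0.0073,0,45],[0,0,0,-0.046,-0.0073,0,45],[0,0,0,-0.046,-0.0073,0,45]]' >/dev/null
python3 -m jog '[[0,0,0,-0.045,-0.0073,0,45],[0,0,-0.149,0,0,0,45],[0,0,-0.149,0,0,0,45],[0,0,-0.149,0,0,0,45],[0,0,-0.149,0,0,0,45]]' >/dev/null
python3 -m jog '[[0,0,-0.149,0,0,0,45],[0,0,-0.149,0,0,0,45],[0,0,-0.149,0,0,0,45],[0,0,0,0,0,0,45]]'
python3 turn.py 0.499 -0.249 0.048
```

```text
time_s: 22.9
tool_pos: [0.4974, -0.2524, 0.1884]
tool_rot: [0.454, 3.105, -0.001]
force: [-0.7, 0.3, 0.5]
width: 0.0385
grip_force: 0.0
pos [ 0.4974 -0.2524  0.1884] turn [0.0023 0.0035 1.0455] shift [-1.000e-04  3.700e-03  1.404e-01]
```

```bash
python3 -m jog '[[0,0,0,0,0.0037,0.04,45],[0,0,0,0,0,0.05,45],[0,0,0,0,0,0.03,45],[0,0,0,0,0,0.02,45],[0,0,0,0,0,0,45]]'
python3 -m jog '[[0,0,0,0,0,0,0],[0,0,0,0,0,0,0],[0,0,0,0,0,0,0],[0,0,0,0,0,0,0],[0,0,0,0,0,0,0]]' 25
```

```text
time_s: 23.4
tool_pos: [0.4981, -0.2473, 0.0457]
tool_rot: [-0.461, -3.107, -0.0]
force: [-0.0, -0.3, -0.6]
width: 0.0383
grip_force: 0.0
time_s: 23.9
tool_pos: [0.5001, -0.248, 0.0494]
tool_rot: [0.454, 3.103, -0.002]
force: [-2.6, -5.3, 5.2]
width: 0.0088
grip_force: 25.2
```

```bash
python3 -m jog '[[0,0,0,0.0024,0.004,0,0],[0,0,0,0.002,0.0043,0,0],[0,0,0,0.0015,0.0045,0,0],[0,0,0,0.001,0.0046,0,0],[0,0,0,0,0,0,0]]'
python3 -m jog '[[0,0,0,0.0005,0.0047,0,0],[0,0,0,0,0.0047,0,0],[0,0,0,-0.0004,0.0047,0,0],[0,0,0,0,0,0,0],[0,0,0,0,0,0,0]]'
```

```text
time_s: 24.4
tool_pos: [0.4965, -0.2283, 0.0492]
tool_rot: [0.455, 3.107, -0.001]
force: [-5.7, -2.5, 9.0]
width: 0.0089
grip_force: 25.6
time_s: 24.9
tool_pos: [0.5027, -0.2133, 0.049]
tool_rot: [0.451, 3.104, 0.002]
force: [-0.9, 3.0, 7.6]
width: 0.0089
grip_force: 25.6
```

```bash
python3 -m jog '[[0,0,0,0,0,0,45],[0,0,0,0,0,0,45],[0,0,0,0,0,0,45],[0,0,0,0,0,0,45]]'
python3 -m jog '[[0,0,0,0,0,-0.02,45],[0,0,0,0,0,-0.04,45],[0,0,0,0,0,-0.05,45],[0,0,0,0,0,-0.04,45],[0,0,0,0,0,0,45]]' >/dev/null
python3 -m jog '[[0,0,0,-0.01,0.045,0,45],[0,0,0,-0.01,0.045,0,45],[0,0,0,0,0.045,0,45],[0,0,0,0,0.045,0,45],[0,0,0,0,0.045,0,45]]'
python3 -m jog '[[0,0,0,0,0.03,0,45],[0,0,0,0,0,0,45],[0,0,0,0,0,0,45]]' >/dev/null
python3 - <<'E'
from cell import bot
from h import *
I=[];d={}
for n,x,y in(('side',328,268),('top',345,243)):
    s=bot.snapshot(n);d[n]=s;I.append(cv2.resize(s['color'][y:y+75,x:x+100,::-1],(400,300),interpolation=cv2.INTER_CUBIC))
cv2.imwrite('pics/p6.png',np.hstack(I))
E
```

```text
time_s: 25.3
tool_pos: [0.5022, -0.2144, 0.0481]
tool_rot: [0.452, 3.105, 0.0]
force: [0.2, 0.3, -0.6]
width: 0.0386
grip_force: 0.0
time_s: 26.3
tool_pos: [0.585, -0.0027, 0.1978]
tool_rot: [0.453, 3.106, -0.0]
force: [0.9, 0.4, -0.0]
width: 0.0387
grip_force: 0.0
```

View pics/p6.png

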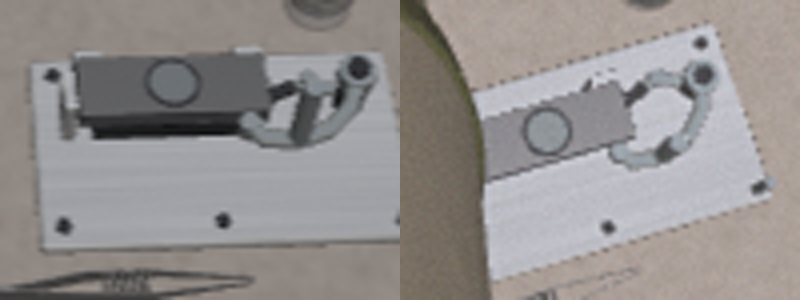

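The carrier hasn't moved (window at side crop (174,82) and top crop (547,131)). The arm's nose presses its near corner at side crop (248,125), and the gripper is clear of everything.

```bash
python3 -c "
from cell import bot
print(bot.hand_in())"
```

```text
the job is handed in; nothing more can be done
None
```

I handed the job in at about 27 s of the 67 s allowed: the round-window carrier lies flat on the seat, window up, against the back edge and end stop. The arm has sprung onto it, and I only touched the pin and that carrier. The final pictures show this, but the hand-in returned no verdict.

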